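# Show where the empty squeeze bottle belongs

### The arm

A 7-joint arm with a two-finger parallel gripper is mounted at the origin on the work surface. World frame = base frame: x ahead of the robot, y to its left, z up, the work surface at z = 0. Lengths are in m, angles in rad, forces in N, time in s.
With the tool pointing down it reaches from about 0.4 to 0.875 m from the base axis. Payload 4.4 kg.
Tool frame: the origin (TCP) lies between the finger pads, 19 mm behind the fingertips; this is the grasp point; z points along the fingers, y is the direction in which the jaws open and shut (so a half turn about z gives the same grasp; the last joint's range is limited). The gripper opens to 85 mm and grips with 20 to 120 N. Pads are 22 mm wide; open, the fingers measure 114 mm over their backs; the gripper's body (76 mm by 85 mm) begins 54 mm behind the grasp point. The pads swing forward as they close: fully open they stand 13 mm farther back than shut.
Start: joints at [-1.239, 0.628, 0.038, 1.517, -0.027, 0.996, -0.02], TCP at [0.252, 0.599, 0.25] pointing down, gripper open.
Joint ranges: [-3.06, 3.06], [-0.37, 2.12], [-1.25, 1.32], [0.18, 2.47], [-1.1, 4.24], [0.23, 1.98], [-2.94, 2.94]. Speed limits (rad/s): [2.57, 2.57, 3.14, 3.14, 3.14, 3.14, 3.14].

### API

Orientations are given as a unit quaternion [x, y, z, w].
In Python, from station import env gives the robot as it stands.
- The arm moves only by the tool jog_arm, never from a script. Its argument "steps" is a list of rows, each an object of numbers: "dx", "dy", "dz": the shift along the world's x, y, z in mm; "wx", "wy", "wz": the turn, a rotation vector about the world's x, y, z in degrees. In form: [{"dx": .., "dy": .., "dz": .., "wx": .., "wy": .., "wz": ..}, ...]. A call has 1 to 10 rows; each row is the pose to reach, as a shift and turn from the pose commanded when the call began; what a row does not reach only later rows make up. A row lasts 1/10 s, in which the tool goes at most 50 mm and 8.59 degrees, less where a joint would pass 70% of its speed; a pose out of reach is approached as far as the arm can. A call with a gripper value outside its range is refused whole. "grip" is the finger opening in mm, from 0 to 85.4, set as the call begins (left out, the last holds). The fingers move at their own pace and stop on an object; the grip force is fixed at half the most. Time passes only in rows, so rows that repeat a pose let the fingers close. It gives the time, the measured TCP pose, the force and the opening at its end, in the units of the state.
- env.get_state(): the state, without advancing time (a new reading comes with each control period).
- env.capture(name): name is "scene" or "top"; returns (picture, depth): 480x640x3 uint8, red, green, blue; 480x640 float32, m along the optical axis (not along the pixel's ray), 0 where there is no reading.
- env.calibration(name): a dict with "fx", "fy", "cx", "cy" (pixels), "rvec" (rotation vector, rad) and "tvec" (3), from world to camera coordinates, as OpenCV has them. Camera axes: x right, y down, z forward; pixel columns grow to the right and rows downward; lengths in m; the calibration is good to about 2 mm. A picture is of the moment at which its call begins. calibration takes no time and is no camera call.
- env.sign_off(): hands the job in, once; it reports no verdict.
The state is a dict: "time": time; "q": joint angles; "dq": joint speeds; "joint_torque": joint torques, N m; "tcp_pos": TCP position; "tool_rot": TCP orientation; "force": force on the tool from outside, world axes, zero at the start; "torque": the same for the moment, N m; "finger_gap": finger opening in m.
Only numpy, scipy, OpenCV 4.12 (cv2) and the standard library are available. Lean on these libraries where they do the work, as an engineer would, in place of code of your own. Each camera call takes 0.05 s, during which the arm holds its last target. There are 200 camera calls.

### The job

Show the kitchen helper where the empty bottle belongs: with the fingertips pointing straight down a few centimetres above it, point at the lid of the clear, empty squeeze bottle and hold still there for at least two seconds. Then point in the same way at the middle of the black coaster in the free bay of the orange tray, hold for at least two seconds and finish still pointing there. Touch and move nothing at any time, and do not point at the red bottle.

Things in the scene. Friction and masses are not known exactly. Their poses are not given: they have to be found in the camera images.
- empty_bottle: The empty squeeze bottle: clear, see-through plastic, looking pale and milky. Squeeze bottle standing upright, body 58 mm in diameter, shut white flip-top lid 38 mm in diameter; its flat top is 172 mm above the counter. Origin: centre of the underside; z up.
- empty_bottle_lid (a point): Centre of the flat top of the empty bottle's flip-top lid.
- red_bottle: The full squeeze bottle: opaque red, the same shape; not to be pointed at. Squeeze bottle standing upright, body 58 mm in diameter, shut white flip-top lid 38 mm in diameter; its flat top is 172 mm above the counter. Origin: centre of the underside; z up.
- red_bottle_lid (a point): Centre of the flat top of the red bottle's lid.
- tray: Loose orange plastic tray, 120 (x) by 300 (y) by 28 mm high, floor 5 mm, walls 4 mm thick; two dividers as high as the walls split it along its y axis into three bays, centred at y = -99, 0 and +99 mm. Two bays hold a jar each; the free one has only the coaster in it, and which one varies. Origin: centre of the underside.
- coaster: Black rubber disc, 64 mm in diameter, 5 mm thick, lying loose on the tray's floor in the free bay. Origin: centre of the underside.
- coaster_top (a point): Centre of the coaster's upper face, about 10 mm above the counter. Beyond the tray and bottles, more than 0.70 m ahead of the robot, stand only low things that are not part of the job: a griddle (top 52 mm high) with a wooden turner lying on it, and a white bowl (60 mm high).
- amber_jar: Amber glass jar with a yellow lid, 58 mm in diameter, 70 mm high, standing in a tray bay. Origin: centre of the underside.
- green_jar: Green glass jar with a green lid, 58 mm in diameter, 70 mm high, standing in a tray bay. Origin: centre of the underside.
Not all that is in view belongs to the job. What is meant by the empty_bottle is not purple, and is the smaller of those in its own colour.

How it is judged:
On the way, in this order (a step that is already met when the one before it is completed fails the run):
1. point down at the empty bottle's lid and dwell there (horizontal distance between the grasp point and empty_bottle_lid below 0.025 m and z of the grasp point in the frame of empty_bottle_lid between 0.02 and 0.1 m and (angle between the grasp point's own z axis and vertical above 2.54 rad or angle between the grasp point's own z axis and vertical below 0.6 rad)), for 1.8 s.
2. then point down at the coaster in the free bay and dwell there (horizontal distance between the grasp point and coaster_top below 0.03 m and z of the grasp point in the frame of coaster_top between 0.02 and 0.1 m and (angle between the grasp point's own z axis and vertical above 2.54 rad or angle between the grasp point's own z axis and vertical below 0.6 rad)), for 1.8 s.
At the end, for the whole second after the job is handed in: The tool still points down (within about 34 degrees of vertical) at the coaster, the TCP within 30 mm of its centre horizontally and 20 to 100 mm above its upper face; both bottles, tray, jars and coaster are upright and within 8 mm of where they began (all of step 2 and distance of each of empty_bottle, red_bottle, tray, amber_jar, green_jar, coaster from where it was at the start of the episode below 0.008 m and angle between each of empty_bottle, red_bottle, tray, amber_jar, green_jar, coaster's own z axis and vertical below 0.1 rad); the robot touches nothing.
It fails at once if the robot touches anything (contact force between any of the fingers, the arm and anything else above 0.3 N).
It fails at once if anything is moved, lifted or tipped (distance of any of empty_bottle, red_bottle, tray, amber_jar, green_jar, coaster from where it was at the start of the episode above 0.01 m or angle between any of empty_bottle, red_bottle, tray, amber_jar, green_jar, coaster's own z axis and vertical above 0.15 rad).
It fails at once if the tool points at the red bottle's lid (TCP within 20 mm of its centre horizontally and less than 70 mm above it) (horizontal distance between the grasp point and red_bottle_lid below 0.02 m and z of the grasp point in the frame of red_bottle_lid below 0.07 m).
It also fails if it takes over 42 s, if anything falls off the work surface, if the arm or the gripper's body presses on something with over 40 N, if the wrist force passes 120 N, or if a joint passes its speed limit or range.

## Working session

There is one attempt and no reset: what is moved stays moved. The work goes in short steps, Python scripts to look and compute and a tool call to move; the robot and the scene stay as the last step left them, time stands still between calls to the robot, and variables do not carry over. Pictures are saved under pics/ and viewed, about 8 in all and at most 12, crops included, and the job is handed in when it is done.

Besides the shell and the picture viewer there is one more tool, called after "Request:" as name(argument=value, ...), one argument or row to a line, values as JSON. jog_arm: Moves the arm, as the interface text tells. Its arguments: {"type":"object","properties":{"steps":{"type":"array"},"grip":{"type":"number"}},"required":["steps"]}

```bash
mkdir -p pics && ls
cat > h.py <<'E'
import numpy as np, cv2
from station import env
def cam(n):
    c=env.calibration(n); R=cv2.Rodrigues(np.array(c["rvec"],float))[0]; t=np.array(c["tvec"],float).ravel()
    return c,R,t
def ray(n,u,v,z):
    c,R,t=cam(n); d=R.T@np.array([(u-c["cx"])/c["fx"],(v-c["cy"])/c["fy"],1]); o=-R.T@t
    return o+d*(z-o[2])/d[2]
def proj(n,p):
    c,R,t=cam(n); q=R@np.array(p)+t
    return c["fx"]*q[0]/q[2]+c["cx"],c["fy"]*q[1]/q[2]+c["cy"]
E
python3 - <<'E'
from h import *
for n in("scene","top"):
    p,d=env.capture(n); cv2.imwrite(f"pics/{n}0.png",p[:,:,::-1]); np.save(n+"0d",d)
    c,R,t=cam(n); print(n,-R.T@t,R[2],c["fx"])
print(env.get_state())
E
```

```text
pics
scene [1.40528217 0.05170651 0.79197895] [-0.80358464 -0.03193159 -0.59433333] 538.8223011047064
top [0.22972172 0.02142035 1.43617954] [ 0.21350666 -0.01335139 -0.97685037] 541.7097728960799
{'time': 0.1, 'q': array([-1.23881174,  0.62922516,  0.03846034,  1.51823071, -0.02696941,
        0.99630484, -0.01998613]), 'dq': array([ 3.42797600e-04, -1.98894248e-03,  3.90443468e-04, -5.28807869e-03,
       -6.68714986e-05, -8.75626236e-04,  5.16118557e-04]), 'joint_torque': array([ 3.71224756e-03, -5.64537871e+01,  1.23041544e+00, -1.93975425e+01,
        1.11868110e-02,  5.38479697e-03,  1.31408356e-05]), 'tcp_pos': array([0.25158515, 0.59878708, 0.24921169]), 'tool_rot': array([ 1.97574327e-01,  9.80287562e-01, -8.13108278e-04, -1.38891920e-04]), 'force': array([ 0.16059841, -0.77753976, -0.4639656 ]), 'torque': array([-0.00234503, -0.00130773,  0.00392407]), 'finger_gap': 0.08520378328808874}
```

View pics/scene0.png

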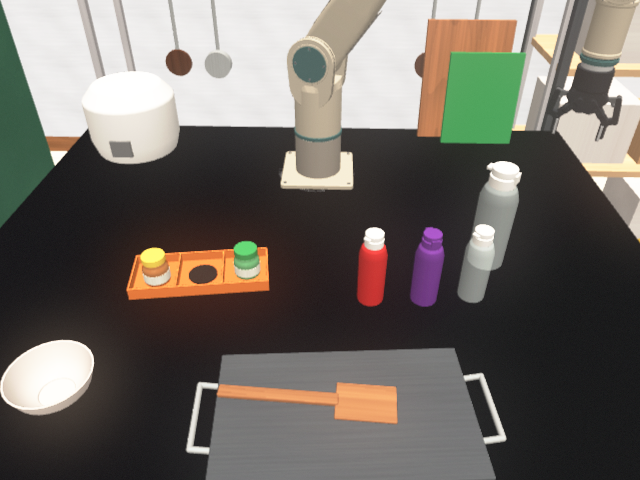

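View pics/top0.png

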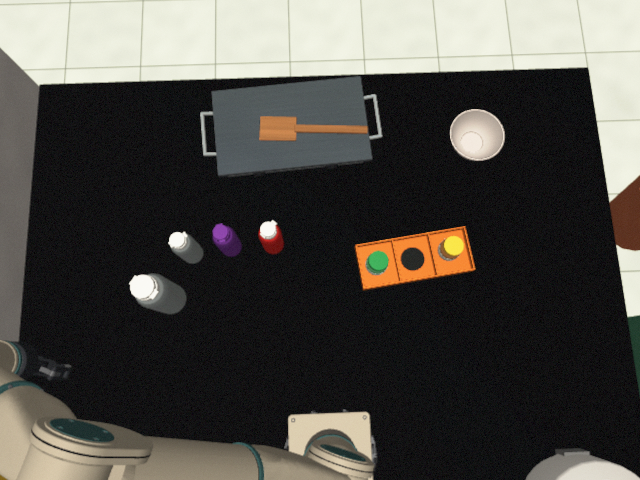

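The scene view shows the small clear bottle's lid at about (483,234), with a larger clear decoy at (503,172) and the purple one at (431,237). The red lid is at (374,236) and the coaster at (203,273), in the middle bay. In the top view the small clear lid is at (180,241), the big one at (145,288), the red lid at (268,230) and the coaster at (412,259).

Run:
```python
from h import *
I={n:cv2.imread(f"pics/{n}0.png") for n in("scene","top")}
def blob(n,box,f):
    x0,y0,x1,y1=box; m=f(I[n][y0:y1,x0:x1].astype(int)).astype(np.uint8)
    k,_,s,c=cv2.connectedComponentsWithStats(m); i=1+np.argmax(s[1:,4]); 
    return c[i]+[x0,y0], s[i]
W=lambda a:a.min(2)>205; B=lambda a:a.max(2)<60
def line(n,u,v):
    c,R,t=cam(n); o=-R.T@t; d=ray(n,u,v,0)-o; return o,d/np.linalg.norm(d)
def tri(a,b):
    A=0;y=0
    for n,p in(("scene",a),("top",b)):
        o,d=line(n,*p); P=np.eye(3)-np.outer(d,d); A=A+P; y=y+P@o
    return np.linalg.solve(A,y)
for nm,bs,bt,z in(("small",(465,222,500,245),(165,228,200,255),.172),("red",(360,225,390,245),(255,218,285,245),.172),("big",(480,160,525,185),(125,270,165,305),.26)):
    a,s=blob("scene",bs,W); b,s2=blob("top",bt,W)
    print(nm,a,s,b,s2,"\n top@z",ray("top",*b,z).round(4),"scene@z",ray("scene",*a,z).round(4),"tri",tri(a,b).round(4))
a,s=blob("scene",(183,260,225,290),B); b,s2=blob("top",(397,244,428,275),B)
print("coaster",a,s,b,s2,ray("top",*b,.01).round(4),ray("scene",*a,.01).round(4))
print("purple",ray("top",222,231,.172))
c=np.hstack([cv2.resize(I["top"][210:320,110:290],None,fx=3,fy=3),cv2.resize(I["scene"][215:325,360:440],None,fx=3,fy=3)])
c=np.hstack([cv2.resize(I["top"][215:315,120:220],(400,400)),cv2.resize(I["scene"][160:260,440:540],(400,400))])
cv2.imwrite("pics/c1.png",c)
```

```text
small [484.36094675 233.87278107] [  8   2  22  21 338] [176.64141414 238.96464646] [  4   4  18  16 198] 
 top@z [0.528  0.3504 0.172 ] scene@z [0.5412 0.3463 0.172 ] tri [0.5297 0.3513 0.164 ]
red [374.50176678 235.97879859] [  4   3  21  17 283] [267.44791667 228.48958333] [  5   3  16  17 192] 
 top@z [0.546  0.1333 0.172 ] scene@z [0.5562 0.1314 0.172 ] tri [0.5476 0.133  0.1657]
big [505.26915521 171.85265226] [  8   1  33  24 509] [142.50401606 286.59437751] [  4   5  29  24 498] 
 top@z [0.4033 0.3996 0.26  ] scene@z [0.4506 0.3905 0.26  ] tri [0.4068 0.4067 0.2357]Traceback (most recent call last):
  File "<stdin>", line 18, in <module>
  File "<stdin>", line 5, in blob
    return _wrapfunc(a, 'argmax', axis=axis, out=out, **kwds)
    return bound(*args, **kwds)
ValueError: attempt to get argmax of an empty sequence
```

Run:
```python
from h import *
I={n:cv2.imread(f"pics/{n}0.png") for n in("scene","top")}
for n,x0,y0,x1,y1 in(("scene",183,260,225,290),("top",397,244,428,275)):
    m=(I[n][y0:y1,x0:x1].max(2)<110).astype(np.uint8)
    k,_,s,c=cv2.connectedComponentsWithStats(m); i=1+np.argmax(s[1:,4]); p=c[i]+[x0,y0]
    print(s[i],p,ray(n,*p,.01).round(4))
f=lambda n,x,y:cv2.resize(I[n][y:y+50,x:x+50],(400,400),interpolation=cv2.INTER_NEAREST)
cv2.imwrite("pics/c1.png",np.hstack([f("top",155,220),f("scene",455,215)]))
```

```text
[  6   5  28  19 388] [202.40721649 274.0257732 ] [ 0.4933 -0.2399  0.01  ]
[  4   4  23  22 399] [412.12781955 258.48621554] [ 0.4899 -0.2385  0.01  ]
```

View pics/c1.png

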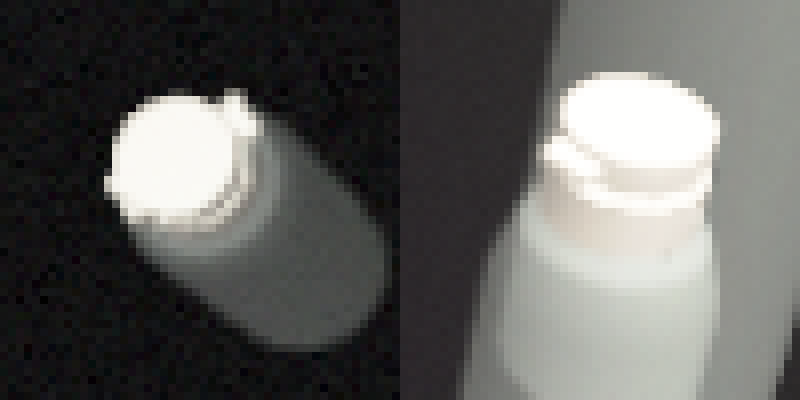

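The crop shows the disc of the lid centred at about (177.1,239.8) in the top view and (485,229.7) in the scene view, with a flip tab to the side. I'll cast both, and lift first to clear the tall decoy.

```bash
python3 -c "
from h import *
print(ray('top',177.1,239.8,.172),ray('scene',485,229.7,.172))"
```

```text
[0.52592782 0.34924488 0.172     ] [0.52702146 0.3505126  0.172     ]
```

Request:
jog_arm(
  steps=[
    {"dz": 40},
    {"dz": 80},
    {"dz": 120},
    {"dz": 150},
    {"dz": 150},
    {"dz": 150},
  ],
  grip=0,
)

```text
invalid input at $.steps[0]: expected keys dx, dy, dz, wx, wy, wz
```

Both views agree on the lid at (0.5265, 0.350). The coaster is at (0.491, -0.239).

Request:
jog_arm(
  steps=[
    {"dx": 0, "dy": 0, "dz": 40, "wx": 0, "wy": 0, "wz": 0},
    {"dx": 0, "dy": 0, "dz": 80, "wx": 0, "wy": 0, "wz": 0},
    {"dx": 0, "dy": 0, "dz": 120, "wx": 0, "wy": 0, "wz": 0},
    {"dx": 0, "dy": 0, "dz": 150, "wx": 0, "wy": 0, "wz": 0},
    {"dx": 0, "dy": 0, "dz": 150, "wx": 0, "wy": 0, "wz": 0},
    {"dx": 0, "dy": 0, "dz": 150, "wx": 0, "wy": 0, "wz": 0},
  ],
  grip=0,
)

```text
time: 0.7
tcp_pos: [0.2517, 0.5992, 0.4]
tool_rot: [0.198, 0.98, 0.0, -0.0]
force: [-0.2, 0.0, -0.5]
finger_gap: -0.0002
```

Request:
jog_arm(
  steps=[
    {"dx": 30, "dy": -27, "dz": 0, "wx": 0, "wy": 0, "wz": 0},
    {"dx": 60, "dy": -54, "dz": 0, "wx": 0, "wy": 0, "wz": 0},
    {"dx": 95, "dy": -86, "dz": 0, "wx": 0, "wy": 0, "wz": 0},
    {"dx": 130, "dy": -118, "dz": 0, "wx": 0, "wy": 0, "wz": 0},
    {"dx": 165, "dy": -150, "dz": 0, "wx": 0, "wy": 0, "wz": 0},
    {"dx": 200, "dy": -181, "dz": 0, "wx": 0, "wy": 0, "wz": 0},
    {"dx": 235, "dy": -213, "dz": 0, "wx": 0, "wy": 0, "wz": 0},
    {"dx": 260, "dy": -236, "dz": 0, "wx": 0, "wy": 0, "wz": 0},
    {"dx": 275, "dy": -249, "dz": 0, "wx": 0, "wy": 0, "wz": 0},
    {"dx": 275, "dy": -249, "dz": 0, "wx": 0, "wy": 0, "wz": 0},
  ],
)

```text
time: 1.7
tcp_pos: [0.529, 0.3461, 0.3978]
tool_rot: [0.201, 0.98, -0.002, -0.0]
force: [0.2, 0.1, 0.6]
finger_gap: -0.0
```

Run:
```python
from h import *
p,d=env.capture("scene"); cv2.imwrite("pics/s2.png",p[:,:,::-1]); print(env.get_state())
```

```text
{'time': 1.75, 'q': array([-0.69262761,  0.4928862 ,  0.10838205,  1.34654416, -0.05272783,
        1.30862634,  0.58667497]), 'dq': array([-0.04271543, -0.01040499, -0.04428568,  0.00047691, -0.01827273,
        0.00081777, -0.00574215]), 'joint_torque': array([ 2.00865850e+00, -5.18641233e+01,  2.87662514e+00, -2.24138403e+01,
        2.95189731e-01, -1.77497382e-02,  7.44854962e-02]), 'tcp_pos': array([0.52705842, 0.34867308, 0.39799894]), 'tool_rot': array([ 0.19912159,  0.97997307, -0.00140817, -0.00117855]), 'force': array([ 0.03793544,  1.19733726, -0.89333742]), 'torque': array([0.03070248, 0.03513317, 0.05788052]), 'finger_gap': 0.00020423373860569145}
```

View pics/s2.png

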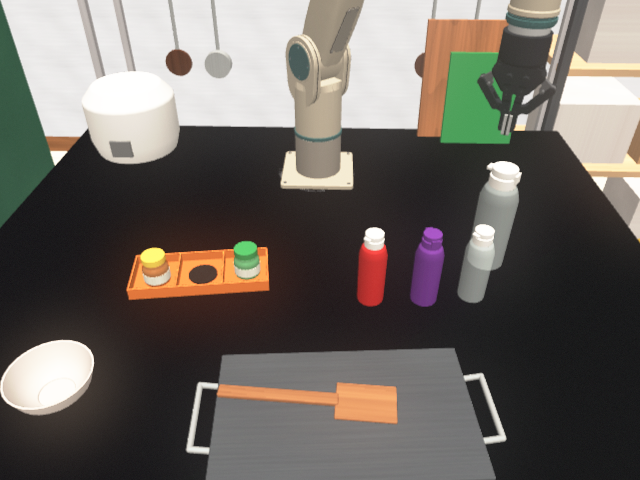

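The view shows all things undisturbed. The closed fingertips, at about (508,130), are high above the small bottle's lid. I'll lower to z ≈ 0.25.

Request:
jog_arm(
  steps=[
    {"dx": 0, "dy": 0, "dz": -20, "wx": 0, "wy": 0, "wz": 0},
    {"dx": 0, "dy": 0, "dz": -40, "wx": 0, "wy": 0, "wz": 0},
    {"dx": 0, "dy": 0, "dz": -65, "wx": 0, "wy": 0, "wz": 0},
    {"dx": 0, "dy": 0, "dz": -90, "wx": 0, "wy": 0, "wz": 0},
    {"dx": 0, "dy": 0, "dz": -115, "wx": 0, "wy": 0, "wz": 0},
    {"dx": 0, "dy": 0, "dz": -135, "wx": 0, "wy": 0, "wz": 0},
    {"dx": 0, "dy": 0, "dz": -150, "wx": 0, "wy": 0, "wz": 0},
    {"dx": 0, "dy": 0, "dz": -150, "wx": 0, "wy": 0, "wz": 0},
    {"dx": 0, "dy": 0, "dz": -150, "wx": 0, "wy": 0, "wz": 0},
  ],
)

```text
time: 2.65
tcp_pos: [0.5255, 0.3515, 0.2497]
tool_rot: [0.197, 0.98, -0.0, -0.001]
force: [0.4, 0.5, -0.1]
finger_gap: -0.0004
```

Run:
```python
from h import *
p,d=env.capture("scene"); s=env.get_state(); print(s["tcp_pos"],s["force"]); t=s["tcp_pos"]-[0,0,.019]; print(proj("scene",t))
a=p[:,:,::-1]; q,d=env.capture("top"); print(proj("top",t)); b=q[:,:,::-1]
f=lambda i,x,y:cv2.resize(i[y:y+150,x:x+100],(400,600))
cv2.imwrite("pics/s3.png",np.hstack([f(a,440,130),f(b,125,165)]))
```

```text
[0.52620014 0.35145615 0.25046882] [-0.2782344  -0.40245975  0.33959147]
(np.float64(491.16450723369684), np.float64(204.15718957382046))
(np.float64(169.47221602808375), np.float64(233.9982755121751))
```

View pics/s3.png

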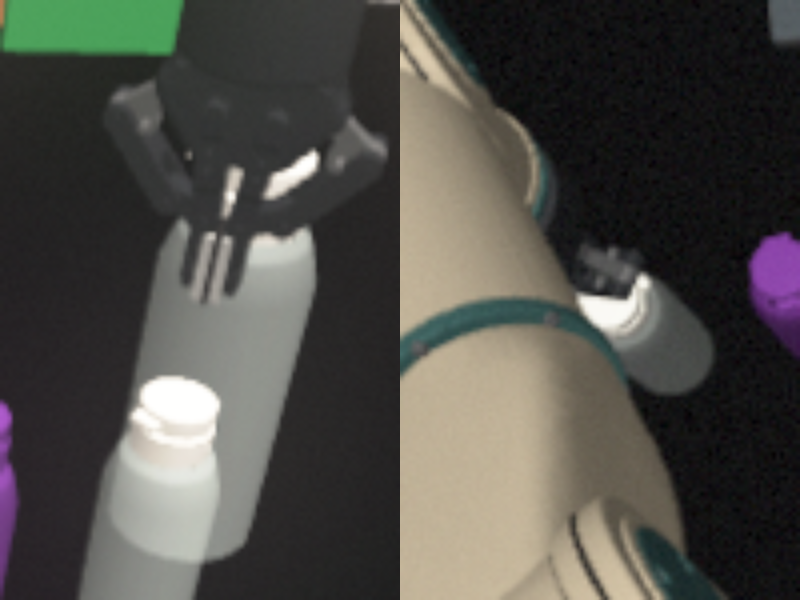

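The fingertips are at scene (492,205), as projected, above the small clear lid and clear of the big bottle. Now I hold.

Request:
jog_arm(
  steps=[
    {"dx": 0, "dy": 0, "dz": 0, "wx": 0, "wy": 0, "wz": 0},
    {"dx": 0, "dy": 0, "dz": 0, "wx": 0, "wy": 0, "wz": 0},
    {"dx": 0, "dy": 0, "dz": 0, "wx": 0, "wy": 0, "wz": 0},
    {"dx": 0, "dy": 0, "dz": 0, "wx": 0, "wy": 0, "wz": 0},
    {"dx": 0, "dy": 0, "dz": 0, "wx": 0, "wy": 0, "wz": 0},
    {"dx": 0, "dy": 0, "dz": 0, "wx": 0, "wy": 0, "wz": 0},
    {"dx": 0, "dy": 0, "dz": 0, "wx": 0, "wy": 0, "wz": 0},
    {"dx": 0, "dy": 0, "dz": 0, "wx": 0, "wy": 0, "wz": 0},
    {"dx": 0, "dy": 0, "dz": 0, "wx": 0, "wy": 0, "wz": 0},
    {"dx": 0, "dy": 0, "dz": 0, "wx": 0, "wy": 0, "wz": 0},
  ],
)

```text
time: 3.75
tcp_pos: [0.5268, 0.3503, 0.25]
tool_rot: [0.198, 0.98, 0.0, -0.0]
force: [0.9, -0.8, 0.6]
finger_gap: -0.0001
```

Request:
jog_arm(
  steps=[
    {"dx": 0, "dy": 0, "dz": 0, "wx": 0, "wy": 0, "wz": 0},
    {"dx": 0, "dy": 0, "dz": 0, "wx": 0, "wy": 0, "wz": 0},
    {"dx": 0, "dy": 0, "dz": 0, "wx": 0, "wy": 0, "wz": 0},
    {"dx": 0, "dy": 0, "dz": 0, "wx": 0, "wy": 0, "wz": 0},
    {"dx": 0, "dy": 0, "dz": 0, "wx": 0, "wy": 0, "wz": 0},
    {"dx": 0, "dy": 0, "dz": 0, "wx": 0, "wy": 0, "wz": 0},
    {"dx": 0, "dy": 0, "dz": 0, "wx": 0, "wy": 0, "wz": 0},
    {"dx": 0, "dy": 0, "dz": 0, "wx": 0, "wy": 0, "wz": 0},
    {"dx": 0, "dy": 0, "dz": 0, "wx": 0, "wy": 0, "wz": 0},
    {"dx": 0, "dy": 0, "dz": 0, "wx": 0, "wy": 0, "wz": 0},
  ],
)

```text
time: 4.75
tcp_pos: [0.5268, 0.3503, 0.25]
tool_rot: [0.198, 0.98, 0.0, -0.0]
force: [0.6, 0.9, -0.8]
finger_gap: -0.0005
```

Request:
jog_arm(
  steps=[
    {"dx": 0, "dy": 0, "dz": 0, "wx": 0, "wy": 0, "wz": 0},
    {"dx": 0, "dy": 0, "dz": 0, "wx": 0, "wy": 0, "wz": 0},
    {"dx": 0, "dy": 0, "dz": 0, "wx": 0, "wy": 0, "wz": 0},
    {"dx": 0, "dy": 0, "dz": 0, "wx": 0, "wy": 0, "wz": 0},
    {"dx": 0, "dy": 0, "dz": 0, "wx": 0, "wy": 0, "wz": 0},
    {"dx": 0, "dy": 0, "dz": 0, "wx": 0, "wy": 0, "wz": 0},
  ],
)

```text
time: 5.35
tcp_pos: [0.5268, 0.3503, 0.25]
tool_rot: [0.198, 0.98, 0.0, -0.0]
force: [-0.1, 0.7, 0.7]
finger_gap: -0.0004
```

Request:
jog_arm(
  steps=[
    {"dx": 0, "dy": 0, "dz": 20, "wx": 0, "wy": 0, "wz": 0},
    {"dx": 0, "dy": 0, "dz": 50, "wx": 0, "wy": 0, "wz": 0},
    {"dx": 0, "dy": 0, "dz": 90, "wx": 0, "wy": 0, "wz": 0},
    {"dx": 0, "dy": 0, "dz": 130, "wx": 0, "wy": 0, "wz": 0},
    {"dx": 0, "dy": 0, "dz": 150, "wx": 0, "wy": 0, "wz": 0},
    {"dx": 0, "dy": 0, "dz": 150, "wx": 0, "wy": 0, "wz": 0},
  ],
)

```text
time: 5.95
tcp_pos: [0.5281, 0.351, 0.404]
tool_rot: [0.198, 0.98, 0.003, 0.003]
force: [0.4, -0.6, 0.6]
finger_gap: 0.0002
```

Request:
jog_arm(
  steps=[
    {"dx": -2, "dy": -25, "dz": 0, "wx": 0, "wy": 0, "wz": 0},
    {"dx": -4, "dy": -55, "dz": 0, "wx": 0, "wy": 0, "wz": 0},
    {"dx": -6, "dy": -90, "dz": 0, "wx": 0, "wy": 0, "wz": 0},
    {"dx": -8, "dy": -125, "dz": 0, "wx": 0, "wy": 0, "wz": 0},
    {"dx": -10, "dy": -160, "dz": 0, "wx": 0, "wy": 0, "wz": 0},
    {"dx": -12, "dy": -195, "dz": 0, "wx": 0, "wy": 0, "wz": 0},
    {"dx": -14, "dy": -230, "dz": 0, "wx": 0, "wy": 0, "wz": 0},
    {"dx": -16, "dy": -265, "dz": 0, "wx": 0, "wy": 0, "wz": 0},
    {"dx": -18, "dy": -290, "dz": 0, "wx": 0, "wy": 0, "wz": 0},
    {"dx": -18, "dy": -300, "dz": 0, "wx": 0, "wy": 0, "wz": 0},
  ],
)

```text
time: 6.95
tcp_pos: [0.508, 0.0471, 0.3993]
tool_rot: [0.2, 0.98, -0.001, -0.001]
force: [0.4, 0.4, 0.6]
finger_gap: 0.0003
```

Request:
jog_arm(
  steps=[
    {"dx": -2, "dy": -25, "dz": 0, "wx": 0, "wy": 0, "wz": 0},
    {"dx": -4, "dy": -55, "dz": 0, "wx": 0, "wy": 0, "wz": 0},
    {"dx": -6, "dy": -90, "dz": 0, "wx": 0, "wy": 0, "wz": 0},
    {"dx": -8, "dy": -125, "dz": 0, "wx": 0, "wy": 0, "wz": 0},
    {"dx": -10, "dy": -160, "dz": 0, "wx": 0, "wy": 0, "wz": 0},
    {"dx": -12, "dy": -195, "dz": 0, "wx": 0, "wy": 0, "wz": 0},
    {"dx": -14, "dy": -230, "dz": 0, "wx": 0, "wy": 0, "wz": 0},
    {"dx": -16, "dy": -265, "dz": 0, "wx": 0, "wy": 0, "wz": 0},
    {"dx": -18, "dy": -289, "dz": 0, "wx": 0, "wy": 0, "wz": 0},
    {"dx": -18, "dy": -289, "dz": 0, "wx": 0, "wy": 0, "wz": 0},
  ],
)

```text
time: 7.95
tcp_pos: [0.49, -0.2419, 0.3991]
tool_rot: [0.2, 0.98, -0.001, -0.001]
force: [-0.4, -0.2, -0.2]
finger_gap: -0.0001
```

Run:
```python
from h import *
p,d=env.capture("scene"); s=env.get_state(); print(s["tcp_pos"],s["q"]); cv2.imwrite("pics/s4.png",p[:,:,::-1])
```

```text
[ 0.49069777 -0.23929762  0.39909241] [ 0.18727438  0.35223783  0.31012776  1.58994766 -0.11232781  1.21836998
  1.68931849]
```

View pics/s4.png

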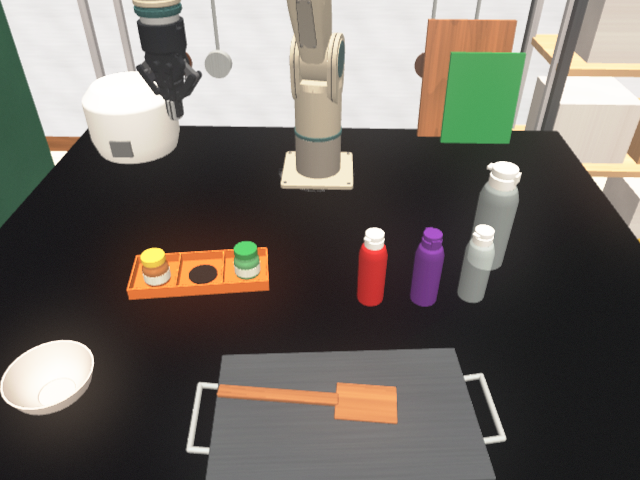

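The gripper is above the tray, with the tip near (175,112), and all things are in place. I'll lower to z ≈ 0.083 and hold.

Request:
jog_arm(
  steps=[
    {"dx": 0, "dy": 0, "dz": -20, "wx": 0, "wy": 0, "wz": 0},
    {"dx": 0, "dy": 0, "dz": -50, "wx": 0, "wy": 0, "wz": 0},
    {"dx": 0, "dy": 0, "dz": -85, "wx": 0, "wy": 0, "wz": 0},
    {"dx": 0, "dy": 0, "dz": -120, "wx": 0, "wy": 0, "wz": 0},
    {"dx": 0, "dy": 0, "dz": -150, "wx": 0, "wy": 0, "wz": 0},
    {"dx": 0, "dy": 0, "dz": -180, "wx": 0, "wy": 0, "wz": 0},
    {"dx": 0, "dy": 0, "dz": -205, "wx": 0, "wy": 0, "wz": 0},
    {"dx": 0, "dy": 0, "dz": -225, "wx": 0, "wy": 0, "wz": 0},
    {"dx": 0, "dy": 0, "dz": -240, "wx": 0, "wy": 0, "wz": 0},
    {"dx": 0, "dy": 0, "dz": -240, "wx": 0, "wy": 0, "wz": 0},
  ],
)

```text
time: 9.0
tcp_pos: [0.4902, -0.2356, 0.1577]
tool_rot: [0.196, 0.981, 0.001, -0.002]
force: [0.2, 0.6, -0.2]
finger_gap: 0.0001
```

Request:
jog_arm(
  steps=[
    {"dx": 0, "dy": 0, "dz": -15, "wx": 0, "wy": 0, "wz": 0},
    {"dx": 0, "dy": 0, "dz": -30, "wx": 0, "wy": 0, "wz": 0},
    {"dx": 0, "dy": 0, "dz": -45, "wx": 0, "wy": 0, "wz": 0},
    {"dx": 0, "dy": 0, "dz": -60, "wx": 0, "wy": 0, "wz": 0},
    {"dx": 0, "dy": 0, "dz": -70, "wx": 0, "wy": 0, "wz": 0},
    {"dx": 0, "dy": 0, "dz": -77, "wx": 0, "wy": 0, "wz": 0},
    {"dx": 0, "dy": 0, "dz": -77, "wx": 0, "wy": 0, "wz": 0},
  ],
)

```text
time: 9.7
tcp_pos: [0.4908, -0.2381, 0.0826]
tool_rot: [0.197, 0.98, 0.0, -0.0]
force: [0.5, -0.2, -0.3]
finger_gap: 0.0001
```

Request:
jog_arm(
  steps=[
    {"dx": 0, "dy": 0, "dz": 0, "wx": 0, "wy": 0, "wz": 0},
    {"dx": 0, "dy": 0, "dz": 0, "wx": 0, "wy": 0, "wz": 0},
    {"dx": 0, "dy": 0, "dz": 0, "wx": 0, "wy": 0, "wz": 0},
    {"dx": 0, "dy": 0, "dz": 0, "wx": 0, "wy": 0, "wz": 0},
    {"dx": 0, "dy": 0, "dz": 0, "wx": 0, "wy": 0, "wz": 0},
    {"dx": 0, "dy": 0, "dz": 0, "wx": 0, "wy": 0, "wz": 0},
    {"dx": 0, "dy": 0, "dz": 0, "wx": 0, "wy": 0, "wz": 0},
    {"dx": 0, "dy": 0, "dz": 0, "wx": 0, "wy": 0, "wz": 0},
    {"dx": 0, "dy": 0, "dz": 0, "wx": 0, "wy": 0, "wz": 0},
    {"dx": 0, "dy": 0, "dz": 0, "wx": 0, "wy": 0, "wz": 0},
  ],
)

```text
time: 10.7
tcp_pos: [0.4908, -0.2387, 0.083]
tool_rot: [0.198, 0.98, 0.0, -0.0]
force: [0.2, -0.7, 0.1]
finger_gap: -0.0003
```

Request:
jog_arm(
  steps=[
    {"dx": 0, "dy": 0, "dz": 0, "wx": 0, "wy": 0, "wz": 0},
    {"dx": 0, "dy": 0, "dz": 0, "wx": 0, "wy": 0, "wz": 0},
    {"dx": 0, "dy": 0, "dz": 0, "wx": 0, "wy": 0, "wz": 0},
    {"dx": 0, "dy": 0, "dz": 0, "wx": 0, "wy": 0, "wz": 0},
    {"dx": 0, "dy": 0, "dz": 0, "wx": 0, "wy": 0, "wz": 0},
    {"dx": 0, "dy": 0, "dz": 0, "wx": 0, "wy": 0, "wz": 0},
    {"dx": 0, "dy": 0, "dz": 0, "wx": 0, "wy": 0, "wz": 0},
    {"dx": 0, "dy": 0, "dz": 0, "wx": 0, "wy": 0, "wz": 0},
    {"dx": 0, "dy": 0, "dz": 0, "wx": 0, "wy": 0, "wz": 0},
    {"dx": 0, "dy": 0, "dz": 0, "wx": 0, "wy": 0, "wz": 0},
  ],
)

```text
time: 11.7
tcp_pos: [0.4908, -0.2387, 0.083]
tool_rot: [0.198, 0.98, 0.0, -0.0]
force: [-0.2, 0.0, -0.8]
finger_gap: -0.0002
```

Request:
jog_arm(
  steps=[
    {"dx": 0, "dy": 0, "dz": 0, "wx": 0, "wy": 0, "wz": 0},
    {"dx": 0, "dy": 0, "dz": 0, "wx": 0, "wy": 0, "wz": 0},
    {"dx": 0, "dy": 0, "dz": 0, "wx": 0, "wy": 0, "wz": 0},
    {"dx": 0, "dy": 0, "dz": 0, "wx": 0, "wy": 0, "wz": 0},
    {"dx": 0, "dy": 0, "dz": 0, "wx": 0, "wy": 0, "wz": 0},
    {"dx": 0, "dy": 0, "dz": 0, "wx": 0, "wy": 0, "wz": 0},
  ],
)

```text
time: 12.3
tcp_pos: [0.4908, -0.2387, 0.083]
tool_rot: [0.198, 0.98, 0.0, -0.0]
force: [0.3, -0.3, -0.0]
finger_gap: 0.0001
```

Run:
```python
from h import *
p,d=env.capture("scene"); s=env.get_state(); print(s["time"],s["tcp_pos"],s["force"],abs(s["dq"]).max()); cv2.imwrite("pics/s5.png",p[:,:,::-1])
```

```text
12.35 [ 0.4907743  -0.23876143  0.08300826] [0.46693391 0.25972678 0.7504629 ] 0.0014697502085716679
```

View pics/s5.png

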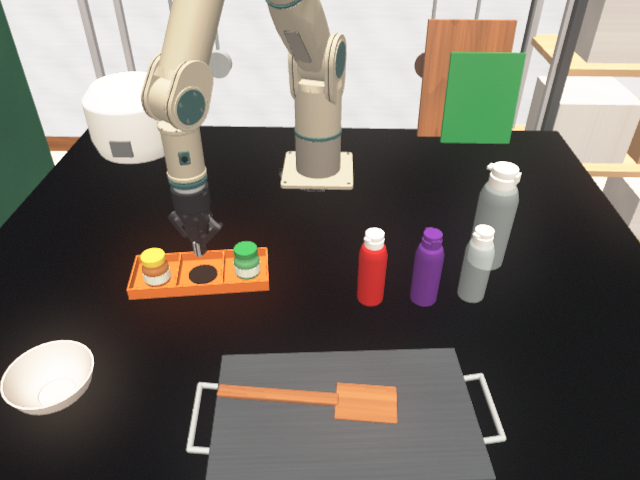

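The fingertips, at about (198,252), are above the coaster at (203,273). Nothing has moved and the arm is still.

```bash
python3 -c "
from station import env
print(env.sign_off())"
```

```text
the job is handed in; nothing more can be done
None
```

The arm pointed straight down at the smaller clear bottle's lid and then at the coaster, held still at each, and I handed the job in with it still over the coaster. The sign-off gives no verdict.

- **Lid:** I pointed with the fingers shut. The TCP was about 78 mm above the lid and within about 2 mm of the measured centre (0.5265, 0.350), and held for about 2.7 s. The top and scene views agreed on that centre to about 2 mm.
- **Coaster:** The arm crossed at z = 0.40, well above the bottles. The TCP then held about 73 mm above the coaster in the middle bay for about 2.6 s. It was within about 3 mm of the centre in both views, which differed from each other by about 3.5 mm.
- **Last checks:** At 12.35 s the arm was still, and the force readings were within ±1 N, about the same as in free air. By eye, the last picture showed every object where it began; I did not re-measure their positions.
- **What failed:** The first move call was refused for missing keys and moved nothing. My first lid measurement, from a rough colour mask, gave x values 13 mm apart in the two views. I replaced it with the centre of the lid disc read from a close crop.

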